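# Earth, clear, and hold to test

## Task

Run the electrical test on the board in the jig, using fingertips only and each touch light: first touch the brass earth pad, then press the blue button and let it come up again, then press the green button and keep it held down; the program finishes while the fingers still hold the green button down. Leave the red button alone, and do not lift or shove the button stations, the board or anything else on the bench.

Things in the scene. Friction and masses are not known exactly. Their poses are not given: they have to be found in the camera images.
- earth_base: earth pad: black plastic block 80 x 80 x 20 mm fixed on the bench mat with a round brass plate (52 mm across) on top. Origin: centre of the underside, z up.
- earth_plate: the round brass plate of the earth pad, 52 mm across and 5 mm thick, on its spring. Origin: on its axis, 15 mm below its upper face.
- earth_top (a point): centre of the brass plate's upper face, 34 mm above the block's underside when untouched. The plate gives on a spring: 1 N starts it, about 5 N pushes it its full 8 mm. It may not be pressed with more than 15 N.
- blue_station: Blue push-button station, loose: grey box 74 x 74 mm, 38 mm tall, 0.7 kg on four rubber feet on the grey bench mat (5 mm thick, top at z = 0.005), with one round blue button (36 mm across) in the middle of its top, its upper face 62 mm above its underside. Clears the last result. Origin: centre of the underside, z up; x points to its cable gland.
- green_station: Green push-button station, loose: grey box 74 x 74 mm, 38 mm tall, 0.7 kg on four rubber feet on the grey bench mat (5 mm thick, top at z = 0.005), with one round green button (36 mm across) in the middle of its top, its upper face 62 mm above its underside. The test runs only while it is held down. Origin: centre of the underside, z up; x points to its cable gland.
- red_station: Red push-button station, loose: grey box 74 x 74 mm, 38 mm tall, 0.7 kg on four rubber feet on the grey bench mat (5 mm thick, top at z = 0.005), with one round red button (36 mm across) in the middle of its top, its upper face 62 mm above its underside. Abort; leave alone. Origin: centre of the underside, z up; x points to its cable gland.
- blue_top (a point): centre of the upper face of the blue button; moves down with it.
- green_top (a point): centre of the upper face of the green button; moves down with it.
- red_top (a point): centre of the upper face of the red button; moves down with it.
- blue_button (a joint): travel of the blue button in m: 0 released, 0.008 fully down; springs back by itself; it begins to move at about 1 N and takes about 5 N to be fully down. Half way down (0.004) works the switch; below 0.0015 it counts as released. It breaks if pressed with more than 15 N.
- green_button (a joint): travel of the green button in m: 0 released, 0.008 fully down; springs back by itself; it begins to move at about 1 N and takes about 5 N to be fully down. Half way down (0.004) works the switch; below 0.0015 it counts as released. It breaks if pressed with more than 15 N.
- red_button (a joint): travel of the red button in m: 0 released, 0.008 fully down; springs back by itself; it begins to move at about 1 N and takes about 5 N to be fully down. Half way down (0.004) works the switch; below 0.0015 it counts as released. It breaks if pressed with more than 15 N.
- board: green open-frame power-supply board under test, 53 x 90 x 30 mm, lying loose in a grey test jig (80 x 130 mm, about 42 mm tall with the board), farther from the robot than the stations. Leave alone. Origin: centre of its underside.
- timer: bystander: white timer 50 x 62 x 18 mm, loose. Origin: underside centre.
- multimeter: bystander: orange and black multimeter 139 x 67 x 43 mm, loose. Origin: underside centre.
- swab_jar: bystander: clear jar of swabs, 51 mm across, 84 mm tall, loose, farther out than the stations. Origin: underside centre.
- side_cutters: bystander: blue-handled side cutters 56 x 115 x 14 mm, loose. Origin: underside centre.
- esd_brush: bystander: black brush 22 x 150 x 9 mm, loose. Origin: underside centre.

How it is judged:
On the way, in this order (a step that is already met when the one before it is completed fails the run):
1. the fingers touch the brass earth pad, no button being down (contact force between the fingers and earth_plate above 0.3 N and value of joint each of green_button, blue_button, red_button below 0.0015 m), for 0.05 s.
2. the blue button is pressed by the fingers at least half way, green being up (value of joint blue_button above 0.004 m and contact force between the fingers and blue_station above 0.5 N and value of joint green_button below 0.0015 m), for 0.05 s.
3. the blue button is released, green being up (value of joint each of blue_button, green_button below 0.0015 m), for 0.05 s.
4. the green button is pressed by the fingers at least half way (value of joint green_button above 0.004 m and contact force between the fingers and green_station above 0.5 N and value of joint blue_button below 0.0015 m), for 0.2 s.
At the end, for the whole second after the job is handed in: the fingers still hold the green button at least 4 mm down with 0.5 to 15 N; blue and red are up (under 1.5 mm); the stations stand on the bench within 20 mm of where they began, the board and bystanders within 15 mm (all of step 4 and contact force between the fingers and green_station below 15 N and value of joint red_button below 0.0015 m and distance of each of green_station, blue_station, red_station from where it was at the start of the episode below 0.02 m and height (world z) of each of green_station, blue_station, red_station below 0.013 m and angle between each of green_station, blue_station, red_station's own z axis and vertical below 0.15 rad and distance of each of board, timer, multimeter, swab_jar, side_cutters, esd_brush from where it was at the start of the episode below 0.015 m); the arm keeps its last pose, push and grip.
It fails at once if the red abort button is pressed or its station pushed (value of joint red_button above 0.0015 m or contact force between any of the fingers, the arm and red_station above 0.5 N).
It fails at once if the earth pad or a station is pressed with more than 15 N (contact force between any of the fingers, the arm and earth_base above 15 N or contact force between any of the fingers, the arm and green_station above 15 N or contact force between any of the fingers, the arm and blue_station above 15 N or contact force between any of the fingers, the arm and red_station above 15 N).
It fails at once if the green and blue buttons are down at the same time (value of joint each of green_button, blue_button above 0.004 m).
It fails at once if a station is lifted (8 mm), tipped, or shoved more than 20 mm (height (world z) of any of green_station, blue_station, red_station above 0.013 m or angle between any of green_station, blue_station, red_station's own z axis and vertical above 0.15 rad or distance of any of green_station, blue_station, red_station from where it was at the start of the episode above 0.02 m).
It fails at once if the board under test or a bystander is moved more than 15 mm (distance of any of board, timer, multimeter, swab_jar, side_cutters, esd_brush from where it was at the start of the episode above 0.015 m).
It also fails if it takes over 42 s, if anything falls off the work surface, if the arm or the gripper's body presses on something with over 40 N, if the wrist force passes 120 N, or if a joint passes its speed limit or range.

## Robot

A 6-joint arm with a two-finger parallel gripper is mounted at the origin on a cart in front of the work surface, level with it; the furniture and walls round the work are solid. World frame = base frame: x ahead of the robot, y to its left, z up, the work surface at z = 0. Lengths are in m, angles in rad, forces in N, time in s.
With the tool pointing down it reaches from about 0.375 to 0.9 m from the base axis. Payload 3.1 kg.
Tool frame: the origin (TCP) lies midway between the tips of the shut fingers; the grasp point (between the pads) lies 19 mm behind it; z points along the fingers, y is the line along which they close (so a half turn about z gives the same grasp; the last joint's range is limited). The gripper opens to 85 mm and grips with 20 to 120 N. Pads are 22 mm wide; open, the fingers measure 114 mm over their backs; the gripper's body (76 mm by 85 mm) begins 54 mm behind the grasp point. The pads swing forward as they close: fully open they stand 13 mm farther back than shut.
Start: joints at [-1.347, 0.527, 1.433, -0, 1.181, -0.178], TCP at [0.244, -0.575, 0.231] pointing down, gripper open.
Joint ranges: [-3.08, 3.08], [-0.75, 2.2], [0.22, 2.44], [-1.43, 4.57], [0, 2.65], [-2.85, 2.85]. Speed limits (rad/s): [2.79, 2.79, 3.14, 3.14, 3.14, 3.14].

## Interface

Orientations are given as [roll, pitch, yaw] about the fixed x, y, z axes, in that order (R = Rz(yaw) Ry(pitch) Rx(roll)).
In Python, from plant import bot, eyes, job, state gives the robot as it stands (bot), with the cameras (eyes), the readings as plain functions and the job (job).
- The arm moves only by the tool shift_gripper, called as name(argument=value, ...) on one line, values as JSON. Schema: {"type":"object","properties":{"motion":{"type":"array","items":{"type":"array","prefixItems":[{"type":"number"},{"type":"array","items":{"type":"number"},"minItems":3,"maxItems":3},{"type":"number"}],"minItems":3,"maxItems":3},"minItems":1,"maxItems":10},"grip_n":{"type":"number"},"only":{"type":"string"},"quiet":{"type":"boolean"},"lines":{"type":"string"}},"required":["motion"],"additionalProperties":false}. motion is a list of rows, 1 to 10 of them, each written [opening, [dx, dy, dz], turn]: the finger opening in m, then dx, dy, dz in parts of the range, where 1.0 means 0.6 m, then a turn about the tool's z in normalised numbers (1 is pi rad); each row is the pose to reach, as a shift and turn from the pose commanded when the call began, along the tool's axes at that moment; what a row does not reach only later rows make up. A row lasts 1/10 s, in which the tool goes at most 0.05 m and 0.15 rad, less where a joint would pass 70% of its speed; a pose out of reach is approached as far as the arm can. The fingers move at their own pace and stop on an object; grip_n is the grip in N (left out, the last holds). Time passes only in rows, so rows that do not move let the fingers close. The tool returns the time, the measured TCP pose, the force, the opening and the grip force at its end. only (a regular expression) keeps the lines of the reply that match it, lines (a string "A,B") keeps lines A to B, and quiet returns only ok. No shift or turn number may pass 1 either way. Input that does not fit is refused with a message, and nothing moves.
- state(): the state, without advancing time (a new reading comes with each control period).
- eyes.get_image(name): name is "side" or "top"; returns the picture (400x640x3 uint8, blue, green, red); there is no depth.
- eyes.camera_params(name): a dict with "fovy" (degrees; the focal length in pixels is half the picture's height over the tangent of half this angle, whatever the lens; pixels are square), "cx", "cy" (the principal point, pixels), "D" ([k1, k2, p1, p2, k3] as OpenCV has them; the pictures are not rectified), "xyz" and "orientation" of the camera in the world. Camera axes: x right, y down, z forward; pixel columns grow to the right and rows downward; lengths in m; the calibration is good to about 2 mm. A picture is of the moment at which its call begins. camera_params takes no time and is no camera call.
- job.hand_in(): hands the job in; it is judged then, once.
The state is a dict: "time_s": time; "joint_positions": joint angles; "qd": joint speeds; "joint_torque": joint torques, N m; "ee_pos": TCP position; "tcp_rot": TCP orientation; "wrist_force": force on the tool from outside, world axes, zero at the start; "moment": the same for the moment, N m; "width": finger opening in m; "grip_force": force on a finger pad.
Only numpy, scipy, OpenCV 4.12 (cv2) and the standard library are available. Lean on these libraries where they do the work, as an engineer would, in place of code of your own. Each camera call takes 0.05 s, during which the arm holds its last target. There are 200 camera calls.

## Working session

There is one attempt and no reset: what is moved stays moved. The work goes in short steps, Python scripts to look and compute and a tool call to move; the robot and the scene stay as the last step left them, time stands still between calls to the robot, and variables do not carry over. Pictures are saved under pics/ and viewed, at most 10 in all, crops included, and the job is handed in when it is done.

```bash
mkdir -p pics; ls; python3 - <<'E'
from plant import bot, eyes, job, state
import cv2
for n in("side","top"):
    cv2.imwrite(f"pics/{n}0.png",eyes.get_image(n)); print(n,eyes.camera_params(n))
print(state())
E
```

```text
pics
plant.py
side {'fovy': 45.054244738102895, 'cx': 331.2815615874223, 'cy': 195.484528600396, 'D': array([-0.11325476,  0.        ,  0.        ,  0.        ,  0.        ]), 'xyz': array([0.38718431, 1.25602976, 0.77351449]), 'orientation': array([-2.0626227 , -0.02484203, -3.03384257])}
top {'fovy': 47.13268962745071, 'cx': 322.13525602360306, 'cy': 202.9784217502838, 'D': array([0.00566181, 0.        , 0.        , 0.        , 0.        ]), 'xyz': array([ 0.29751037, -0.04415787,  1.60538715]), 'orientation': array([-3.00629373,  0.00432021, -1.56898877])}
{'time_s': 0.1, 'joint_positions': array([-1.34748465e+00,  5.28380362e-01,  1.43374824e+00, -3.43631503e-05,
        1.18141644e+00, -1.78484193e-01]), 'qd': array([-0.00196704, -0.00242928, -0.00305338,  0.00056331, -0.0011562 ,
        0.00108954]), 'joint_torque': array([-5.16483269e-04, -4.43304098e+01, -1.78587019e+01, -3.72311097e-04,
        3.86067884e-03,  1.89448696e-05]), 'ee_pos': array([ 0.2443043 , -0.57458392,  0.23043533]), 'tcp_rot': array([-3.13966564e+00, -3.15362152e-04,  4.01808637e-01]), 'wrist_force': array([-0.45537361,  0.12851365, -0.52508438]), 'moment': array([ 0.00708668,  0.01768581, -0.08360497]), 'grip_force': 0.0, 'width': 0.08501183972444343}
```

View pics/top0.png

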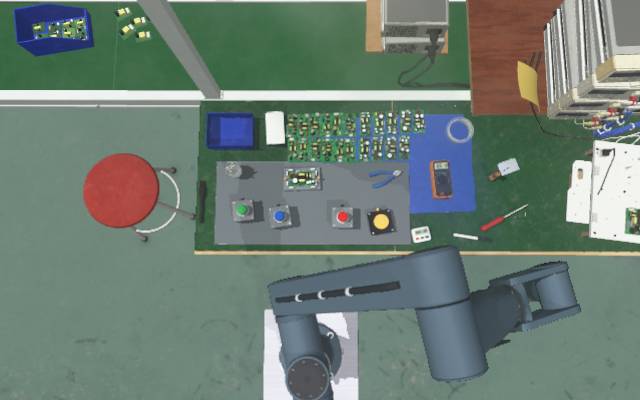

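View pics/side0.png

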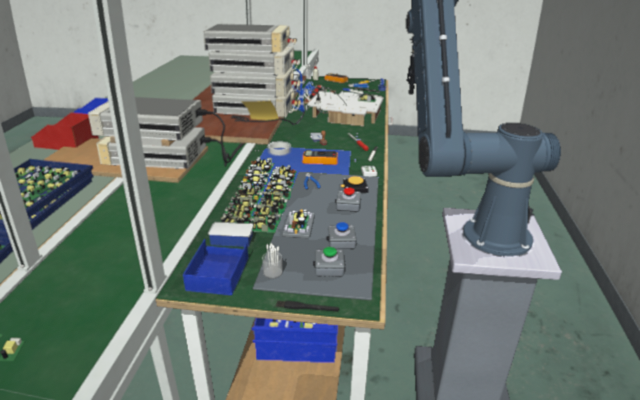

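The top view shows green at about (243,210), blue (280,216), red (343,216) and brass at (381,222). The side view shows the same row.

```bash
cat >h.py <<'E'
from plant import bot, eyes, job, state
import cv2,numpy as np
from scipy.spatial.transform import Rotation as R
def ray(n,uv):
    p=eyes.camera_params(n);f=200/np.tan(np.radians(p["fovy"]/2))
    K=np.array([[f,0,p["cx"]],[0,f,p["cy"]],[0,0,1]])
    x=cv2.undistortPoints(np.array([[uv]],float),K,p["D"])[0,0]
    return p["xyz"],R.from_euler("xyz",p["orientation"]).apply([*x,1])
def onplane(n,uv,z):
    o,d=ray(n,uv); return o+d*(z-o[2])/d[2]
def tri(a,b):
    (o1,d1),(o2,d2)=ray("top",a),ray("side",b)
    s=np.linalg.lstsq(np.c_[d1,-d2],o2-o1,rcond=None)[0]
    return (o1+d1*s[0]+o2+d2*s[1])/2
def loc(s):
    a=R.from_euler("xyz",s["tcp_rot"]); return a
HUE={"green":(45,80),"blue":(100,125),"red":None,"earth":(15,30)}
SEED={"top":{"green":(243,210),"blue":(280,216),"red":(343,216),"earth":(381,222)},
"side":{"green":(331,252),"blue":(342,227),"red":(348,191),"earth":(355,180)}}
def blob(img,n,k):
    h=cv2.cvtColor(img,cv2.COLOR_BGR2HSV)
    H,S,V=[h[...,i].astype(int) for i in range(3)]
    m=((H<8)|(H>172)) if k=="red" else (H>=HUE[k][0])&(H<=HUE[k][1])
    m=(m&(S>130)&(V>80)).astype(np.uint8)
    w=np.zeros_like(m);cv2.circle(w,SEED[n][k],14,1,-1)
    _,_,st,c=cv2.connectedComponentsWithStats(m*w)
    i=1+np.argmax(st[1:,4]); return c[i],st[i]
E
python3 - <<'E'
from h import *
I={n:eyes.get_image(n) for n in("top","side")}
for k in HUE:
    a,sa=blob(I["top"],"top",k);b,sb=blob(I["side"],"side",k)
    print(k,a.round(1),sa,b.round(1),sb,onplane("top",a,.039 if k=="earth" else .067).round(4),tri(a,b).round(4))
s=state();print(s["ee_pos"],R.from_euler("xyz",s["tcp_rot"]).as_matrix().round(3))
c=np.hstack([cv2.resize(I["top"][180:260,210:430],None,fx=3.5,fy=3.5)]);cv2.imwrite("pics/c1.png",c)
E
```

```text
green [241.7 209. ] [237 205  10   9  63] [329.5 251.3] [324 247  12  10  96] [0.4859 0.235  0.067 ] [0.4854 0.2359 0.0618]
blue [278.9 215.3] [275 211   9  10  73] [341.8 226.1] [336 222  12   9  85] [0.4646 0.1086 0.067 ] [0.4645 0.1091 0.0621]
red [342.4 216.1] [338 212  10   9  73] [348.9 190.6] [344 187  11   8  69] [ 0.4623 -0.1054  0.067 ] [ 0.4615 -0.1055  0.0635]
earth [380.9 221.1] [374 214  15  15 177] [355.3 180.4] [348 177  16   8 101] [ 0.4483 -0.2386  0.039 ] [ 0.4478 -0.239   0.0355]
[ 0.24436733 -0.57477551  0.23070724] [[ 0.92   0.391 -0.   ]
 [ 0.391 -0.92   0.001]
 [ 0.    -0.001 -1.   ]]
```

View pics/c1.png

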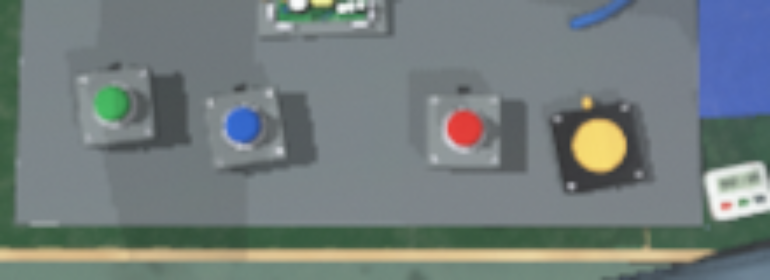

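The crop confirms that all four targets were detected correctly. I'll close the fingers and move above the earth pad.

The rows are not in the units I measure in: shifts go in shares of 0.6 m and turns go in shares of pi rad. I convert before sending: 0.32 m / 0.6 = 0.5333, -0.23 m / 0.6 = -0.3833.

shift_gripper(motion=[[0, [0.5333, -0.3833, 0.1333], 0], [0, [0.5333, -0.3833, 0.1333], 0], [0, [0.5333, -0.3833, 0.1333], 0], [0, [0.5333, -0.3833, 0.1333], 0], [0, [0.5333, -0.3833, 0.1333], 0], [0, [0.5333, -0.3833, 0.1333], 0], [0, [0.5333, -0.3833, 0.1333], 0], [0, [0.5333, -0.3833, 0.1333], 0], [0, [0.5333, -0.3833, 0.1333], 0], [0, [0.5333, -0.3833, 0.1333], 0]], grip_n=20)

```text
time_s: 1.2
ee_pos: [0.4494, -0.2371, 0.151]
tcp_rot: [-3.141, 0.001, 0.405]
wrist_force: [0.9, -0.2, -0.1]
width: 0.0001
grip_force: 0.0Traceback (most recent call last):
```

```bash
cat >>h.py <<'E'
T={"earth":(.448,-.2388),"blue":(.4646,.1089),"green":(.4857,.2355)}
def to(k,z):
    s=state();d=np.array([*T[k],z])-s["ee_pos"]
    print(s["time_s"],s["ee_pos"].round(4),s["wrist_force"].round(2),s["width"].round(4),"shift",R.from_euler("xyz",s["tcp_rot"]).inv().apply(d).round(4))
E
python3 -c "
from h import *;to('earth',.045)"
```

```text
  File "<string>", line 2, in <module>
    from h import *;to('earth',.045)
                    ~~^^^^^^^^^^^^^^
  File "h.py", line 31, in to
    print(s["time_s"],s["ee_pos"].round(4),s["wrist_force"].round(2),s["width"].round(4),"shift",R.from_euler("xyz",s["tcp_rot"]).inv().apply(d).round(4))
                                                                     ^^^^^^^^^^^^^^^^
AttributeError: 'float' object has no attribute 'round'
```

To row units: 0.104 m / 0.6 = 0.1733, 0.1 m / 0.6 = 0.1667.

```bash
sed -i 's/s\["width"\].round(4),//' h.py
```

shift_gripper(motion=[[0, [0, 0, 0.0667], 0], [0, [0, 0, 0.1167], 0], [0, [0, 0, 0.15], 0], [0, [0, 0, 0.1667], 0], [0, [0, 0, 0.1733], 0], [0, [0, 0, 0.1733], 0], [0, [0, 0, 0.1733], 0]])

```text
time_s: 1.9
ee_pos: [0.4495, -0.2393, 0.0482]
tcp_rot: [3.14, -0.001, 0.401]
wrist_force: [0.7, 0.8, 0.0]
width: -0.0001
grip_force: 0.0
```

```bash
python3 -c "
from h import *;to('earth',.036)"
```

```text
1.9 [ 0.4495 -0.2393  0.0482] [0.67 0.81 0.05] shift [-0.0012 -0.0011  0.0122]
```

To row units: 0.013 m / 0.6 = 0.0217, 0.012 m / 0.6 = 0.02.

shift_gripper(motion=[[0, [0, 0, 0.0067], 0], [0, [0, 0, 0.0133], 0], [0, [0, 0, 0.0167], 0], [0, [0, 0, 0.02], 0], [0, [0, 0, 0.0217], 0], [0, [0, 0, 0.0217], 0], [0, [0, 0, 0.0217], 0]])

```text
time_s: 2.6
ee_pos: [0.4493, -0.2386, 0.0345]
tcp_rot: [3.141, -0.0, 0.402]
wrist_force: [0.6, -0.7, 2.0]
width: -0.0002
grip_force: 1.5
```

shift_gripper(motion=[[0, [0, 0, 0.0017], 0], [0, [0, 0, 0.0025], 0], [0, [0, 0, 0.0025], 0], [0, [0, 0, 0.0025], 0]])

```text
time_s: 3.0
ee_pos: [0.4493, -0.2385, 0.0329]
tcp_rot: [3.141, -0.0, 0.402]
wrist_force: [0.8, 0.3, 3.4]
width: 0.0001
grip_force: 1.9
```

Contact is clear and light. Next I retreat upward.

To row units: -0.117 m / 0.6 = -0.195, -0.09 m / 0.6 = -0.15.

shift_gripper(motion=[[0, [0, 0, -0.0667], 0], [0, [0, 0, -0.15], 0], [0, [0, 0, -0.195], 0], [0, [0, 0, -0.195], 0], [0, [0, 0, -0.195], 0]])

```text
time_s: 3.5
ee_pos: [0.4484, -0.2379, 0.1497]
tcp_rot: [-3.141, 0.0, 0.402]
wrist_force: [-0.1, 0.5, -0.0]
width: 0.0001
grip_force: 0.0
```

```bash
python3 -c "
from h import *;to('blue',.15)"
```

```text
3.5 [ 0.4484 -0.2379  0.1497] [-0.07  0.45 -0.04] shift [ 1.505e-01 -3.129e-01 -2.000e-04]
```

To row units: -0.313 m / 0.6 = -0.5217, 0.15 m / 0.6 = 0.25.

shift_gripper(motion=[[0, [0.25, -0.5217, 0], 0], [0, [0.25, -0.5217, 0], 0], [0, [0.25, -0.5217, 0], 0], [0, [0.25, -0.5217, 0], 0], [0, [0.25, -0.5217, 0], 0], [0, [0.25, -0.5217, 0], 0], [0, [0.25, -0.5217, 0], 0], [0, [0.25, -0.5217, 0], 0], [0, [0.25, -0.5217, 0], 0], [0, [0.25, -0.5217, 0], 0]])

```text
time_s: 4.5
ee_pos: [0.4637, 0.1076, 0.1486]
tcp_rot: [-3.141, 0.003, 0.401]
wrist_force: [-0.3, -0.3, -0.4]
width: 0.0
grip_force: 0.0
```

```bash
python3 -c "
from h import *;to('blue',.076)"
```

```text
4.5 [0.4637 0.1076 0.1486] [-0.31 -0.32 -0.38] shift [ 0.0015 -0.0008  0.0726]
```

To row units: 0.073 m / 0.6 = 0.1217, 0.068 m / 0.6 = 0.1133.

shift_gripper(motion=[[0, [0.0017, -0.0017, 0.05], 0], [0, [0.0017, -0.0017, 0.0917], 0], [0, [0.0017, -0.0017, 0.1133], 0], [0, [0.0017, -0.0017, 0.1217], 0], [0, [0.0017, -0.0017, 0.1217], 0], [0, [0.0017, -0.0017, 0.1217], 0]])

```text
time_s: 5.1
ee_pos: [0.4656, 0.1088, 0.0771]
tcp_rot: [3.141, -0.0, 0.4]
wrist_force: [0.5, 0.6, 0.1]
width: 0.0001
grip_force: 0.0
```

```bash
python3 - <<'E'
from h import *
to('blue',.061)
c=[cv2.resize(eyes.get_image("side")[170:290,260:400],None,fx=4,fy=4)]
cv2.imwrite("pics/c2.png",c[0])
E
```

```text
5.1 [0.4656 0.1088 0.0771] [0.46 0.57 0.13] shift [-0.0009 -0.0005  0.0161]
```

View pics/c2.png

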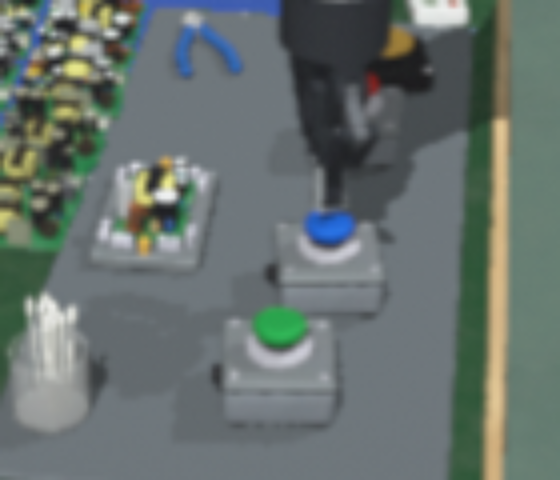

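The crop shows the shut fingertips over the blue button, at about (332,205) in the crop. I'll press to z ≈ 0.061.

To row units: 0.016 m / 0.6 = 0.0267, 0.014 m / 0.6 = 0.0233.

shift_gripper(motion=[[0, [0, 0, 0.01], 0], [0, [0, 0, 0.0183], 0], [0, [0, 0, 0.0233], 0], [0, [0, 0, 0.0267], 0], [0, [0, 0, 0.0267], 0], [0, [0, 0, 0.0267], 0], [0, [0, 0, 0.0267], 0]])

```text
time_s: 5.85
ee_pos: [0.4657, 0.1097, 0.0611]
tcp_rot: [3.141, -0.001, 0.402]
wrist_force: [1.4, -1.1, 3.3]
width: -0.0001
grip_force: 1.9
```

To row units: 0.001 m / 0.6 = 0.0017.

shift_gripper(motion=[[0, [0, 0, 0.0017], 0], [0, [0, 0, 0.0017], 0], [0, [0, 0, 0.0017], 0]])

```text
time_s: 6.15
ee_pos: [0.4658, 0.1097, 0.06]
tcp_rot: [3.141, -0.001, 0.402]
wrist_force: [2.0, -1.2, 4.6]
width: -0.0001
grip_force: 2.2
```

shift_gripper(motion=[[0, [0, 0, 0], 0], [0, [0, 0, 0], 0]])

```text
time_s: 6.35
ee_pos: [0.4657, 0.1097, 0.0599]
tcp_rot: [3.141, -0.001, 0.402]
wrist_force: [1.9, -0.9, 3.8]
width: 0.0001
grip_force: 2.2
```

The button is well past half way, so I lift off and go over to green.

To row units: -0.07 m / 0.6 = -0.1167, -0.06 m / 0.6 = -0.1.

shift_gripper(motion=[[0, [0, 0, -0.0333], 0], [0, [0, 0, -0.1], 0], [0, [0, 0, -0.1167], 0], [0, [0, 0, -0.1167], 0]])

```text
time_s: 6.75
ee_pos: [0.465, 0.1099, 0.1307]
tcp_rot: [3.141, -0.001, 0.402]
wrist_force: [1.0, 0.1, -0.9]
width: -0.0001
grip_force: 0.0
```

```bash
python3 -c "
from h import *;to('green',.13)"
```

```text
6.75 [0.465  0.1099 0.1307] [ 1.03  0.09 -0.92] shift [ 0.0682 -0.1075  0.0007]
```

To row units: -0.1075 m / 0.6 = -0.1792, 0.068 m / 0.6 = 0.1133.

shift_gripper(motion=[[0, [0.1133, -0.1792, 0], 0], [0, [0.1133, -0.1792, 0], 0], [0, [0.1133, -0.1792, 0], 0], [0, [0.1133, -0.1792, 0], 0], [0, [0.1133, -0.1792, 0.05], 0], [0, [0.1133, -0.1792, 0.0833], 0], [0, [0.1133, -0.1792, 0.0883], 0], [0, [0.1133, -0.1792, 0.0883], 0], [0, [0.1133, -0.1792, 0.0883], 0]])

```text
time_s: 7.65
ee_pos: [0.4858, 0.2347, 0.077]
tcp_rot: [3.142, 0.0, 0.401]
wrist_force: [0.8, 0.1, -0.5]
width: -0.0002
grip_force: 0.0
```

```bash
python3 - <<'E'
from h import *
I=eyes.get_image("side")
a,_=blob(I,"side","blue");g,_=blob(I,"side","green");print(a,g)
to('green',.061)
cv2.imwrite("pics/c3.png",cv2.resize(I[170:290,260:400],None,fx=4,fy=4))
E
```

```text
[343.60784314 225.29411765] [329.5862069  251.77011494]
7.7 [0.4862 0.2349 0.0774] [-0.73 -0.39  0.31] shift [-0.0002 -0.0007  0.0164]
```

View pics/c3.png

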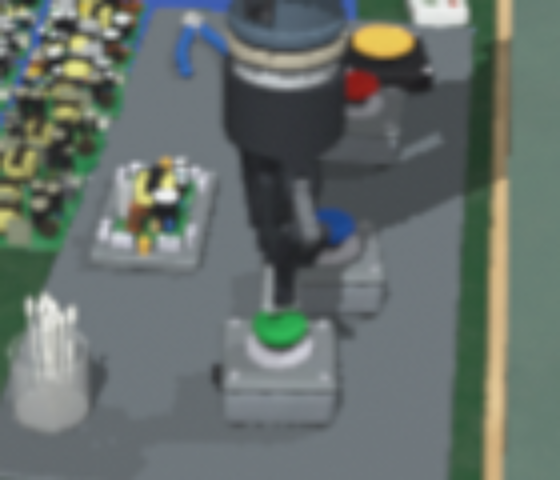

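The fingertips are over the green button at about (283,305) in the crop. Blue is up again, and the stations have not moved. I'll press green and hold it.

To row units: 0.0165 m / 0.6 = 0.0275, 0.014 m / 0.6 = 0.0233.

shift_gripper(motion=[[0, [0, 0, 0.01], 0], [0, [0, 0, 0.0183], 0], [0, [0, 0, 0.0233], 0], [0, [0, 0, 0.0275], 0], [0, [0, 0, 0.0275], 0], [0, [0, 0, 0.0275], 0], [0, [0, 0, 0.0275], 0], [0, [0, 0, 0.0275], 0], [0, [0, 0, 0.0275], 0]])

```text
time_s: 8.6
ee_pos: [0.4862, 0.2353, 0.0606]
tcp_rot: [3.141, -0.001, 0.402]
wrist_force: [1.2, -1.9, 4.0]
width: -0.0002
grip_force: 2.1
```

```bash
python3 -c "
from plant import bot, eyes, job, state
s=state();print(s['ee_pos'],s['wrist_force']);print(job.hand_in())"
```

```text
[0.48623898 0.23528826 0.06057304] [ 1.24552009 -1.88211195  3.96628344]
the job is handed in; nothing more can be done
None
```

I touched the earth pad (about 3 N), pressed and released the blue button, and handed the job in at 8.6 s with the green button held about 6 mm down at roughly 4 N; the hand-in gave no verdict.

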